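Set up the tape reel stand and hold it upright

TASK

Get the tape reel stand ready for a new roll. First slide the barrel bolt on its bench plate fully home into its keeper, then flip the kickstand over the top so that it drops all the way down to its lower stop. Then take hold of the bar on top of the leaning mast, bring the mast upright and finish while still holding it upright and at rest by that bar, without disturbing the loose things lying around.

Things in the scene. Friction and masses are not known exactly. Their poses are not given: they have to be found in the camera images.
- bench_plate: dark steel plate of the stand, fixed on the table, 130 x 240 x 12 mm, never moves. Origin: on the table, straight below the mast's hinge line. x points to the back of the stand (away from the robot, give or take its yaw), y to the left, z up. It covers x -100..30 mm, y -195..45 mm of its frame. The mast's hinge line runs along y, 32 mm above the origin.
- bolt (a joint): slide of the steel barrel bolt, a 14 mm round rod along the plate's y, 56 mm above the table, 40 mm in front (-x) of the mast's hinge line. 0 = fully drawn (knob 158 mm to the right, -y, of the plate's origin); grows towards +y; 0.040 = fully home in the keeper, at the end stop. Stays where it is left; friction about 2 N.
- bolt_knob (a point): centre of the top of the bolt's upright knob post, 14 mm round, its top 102 mm above the table, standing clear for the 33 mm below that. Fixed guide straps (10 mm wide, top 69 mm above the table) stand 20 mm (centres) to its right and 63 mm to its left when the bolt is drawn. Moves with the bolt.
- kickstand (a joint): hinge of the kickstand, its axis square to the mast's front face. 0 = folded up: the leg leans 20 degrees past vertical to the right (-y), resting on a stop by its weight; grows as it turns over the top to the left (+y) and down. Beyond 0.35 (leg straight up: centre) it falls by itself to the lower stop at 3.23 (leg down, 15 degrees out to the left). Takes under 2 N at the foot.
- kickstand_foot (a point): centre of the black rubber foot at the kickstand's end, a cylinder 18 mm thick and 30 mm long lying along the mast's x, 97 mm from the hinge axis, on a 10 mm round leg. The top end of the folded kickstand; push it to the left (+y of the plate) from its right side. The top bar is 48 mm behind its middle. Moves with leg and mast.
- kickstand_pivot (a point): point on the kickstand's hinge axis in the plane in which the foot's centre turns: 48 mm in front of the mast's middle plane, 95 mm up the mast from its foot hinge. Moves with the mast. Axes are the mast's: x to the back, along the kickstand's hinge axis; z up along the mast.
- mast (a joint): foot hinge of the mast (grey flat upright 44 mm wide, 12 mm thick, aluminium hub on its back). 0 = upright; positive = leaning to the front (-x of the plate, to the robot); stops at 0.2 (forward, where it starts) and -0.2 (back). Turns freely and falls to a stop if not held; raising or holding takes under 3 N at the top bar. Mast, bar and kickstand: 0.7 to 1.1 kg together.
- top_bar: round steel grip tube, 16 mm thick, 80 mm long, across the top of the mast, along the plate's y (19 mm black rings on its last 10 mm each side); it can turn on its own axis like a roller, so it rolls in a grip as the mast swings. Origin: its centre, 205 mm from the mast's hinge line, 237 mm above the table when upright. The mast below is thinner than the bar. Grip it across x from above.
- tape_roll: roll of beige tape lying flat, 103 mm across, 48 mm high, loose bystander. Origin: centre of its underside.
- ferrule: white flanged plastic ferrule, 50 mm across, 30 mm high, loose bystander. Origin: centre of its underside.
- beaker: small white dosing cup, 58 mm across, 61 mm high, loose bystander. Origin: centre of its underside.

How it is judged:
By the outcome, as a careful person would: the job done as asked, in the order asked, and still so for the second after the job is handed in, while the arm keeps its last pose, push and grip.
It also fails if it takes over 58 s, if anything falls off the work surface, if the arm or the gripper's body presses on something with over 40 N, if the wrist force passes 120 N, or if a joint passes its speed limit or range.

ROBOT

A 6-joint arm with a two-finger parallel gripper is mounted at the origin on the work surface; the furniture and walls round the work are solid. World frame = base frame: x ahead of the robot, y to its left, z up, the work surface at z = 0. Lengths are in m, angles in rad, forces in N, time in s.
With the tool pointing down it reaches from about 0.25 to 0.725 m from the base axis. Payload 9.7 kg.
Tool frame: the origin (TCP) lies at the very end of the fingers, on their centre line; the grasp point (between the pads) lies robot.grip_depth behind it (robot.grip_depth is the distance from the TCP to the grasp point, in m); z points along the fingers, y is the line along which they close (so a half turn about z gives the same grasp; the last joint's range is limited). The gripper opens to 85 mm and grips with 20 to 120 N. Pads are 22 mm wide; open, the fingers measure 114 mm over their backs; the gripper's body (76 mm by 85 mm) begins 54 mm behind the grasp point. The pads swing forward as they close: fully open they stand 13 mm farther back than shut.
Start: joints at [1.346, 0.087, 0.176, 1.66, 0, 1.571], TCP at [0.123, 0.536, 0.231] pointing down, gripper open.
Joint ranges: [-3.13, 3.13], [-0.85, 1.81], [-1.15, 1.24], [-2.2, 2.28], [-1.44, 1.52], [-3.14, 3.14]. Speed limits (rad/s): [2.22, 2.22, 2.57, 3.14, 3.14, 3.14].

INTERFACE

Orientations are given as [roll, pitch, yaw] about the fixed x, y, z axes, in that order (R = Rz(yaw) Ry(pitch) Rx(roll)).
In Python, from workcell import robot, set_gripper, solver, sense, grab_frame, workorder gives the robot as it stands. The module is installed in compiled form; this text tells all that it offers. Calls block until the motion is done:
- robot.move_pose(position, orientation): joint-space move of the TCP to a pose.
- robot.movel(position, rotation=None, max_speed=0.15, threshold=None): straight line of the TCP; rotation=None keeps the orientation; max_speed is the mean speed in m/s. With threshold (N) it stops when the force on the tool has changed by that much, and returns True; else False.
- robot.movej(angles): joint-space move.
- set_gripper(opening, strength=None): opening from 0.0 (shut) to 1.0 (fully open); strength is the grip in N (None keeps the last); returns when the fingers have stopped.
- robot.wait(seconds).
- solver.ik(position, orientation): joint angles nearest the present ones, or None.
- sense(): the state.
- grab_frame(name): name is "scene" or "top" or "wrist"; returns a dict with "color" (384x512x3 uint8, red, green, blue), "fx", "fy", "cx", "cy" (pixels), "k1" (the pictures are not rectified: a ray, as slopes to the right and down, at radius r is drawn at 1 + k1 r^2 times it, then the intrinsics apply), "rvec" (rotation vector, rad) and "tvec" (3), from world to camera coordinates, as OpenCV has them. Camera axes: x right, y down, z forward; pixel columns grow to the right and rows downward; lengths in m; the calibration is good to about 2 mm. A picture is of the moment at which its call begins. There is no depth.
A pose or a line that the arm cannot do raises robot.Unreachable and nothing moves.
- workorder.finish_job(): hands the job in; it is judged then, once.
The state is a dict: "clock": time; "qpos": joint angles; "qvel": joint speeds; "tau": joint torques, N m; "position": TCP position; "ee_rot": TCP orientation; "force": force on the tool from outside, world axes, zero at the start; "wrist_torque": the same for the moment, N m; "width": opening from 0.0 (shut) to 1.0 (fully open); "finger_force": force on a finger pad.
Only numpy, scipy, OpenCV 4.12 (cv2) and the standard library are available. Lean on these libraries where they do the work, as an engineer would, in place of code of your own. Each camera call takes 0.05 s, during which the arm holds its last target. There are 200 camera calls.

## Working session

There is one attempt and no reset: what is moved stays moved. The work goes in short steps, each a Python script; the robot and the scene stay as the last script left them, time stands still between calls to the robot, and variables do not carry over. Pictures are saved under pics/ and viewed, at most 10 in all, crops included, and the job is handed in when it is done.

```bash
mkdir -p pics
python3 - <<'E'
from workcell import robot,sense,grab_frame
import cv2,json
s=sense();print(s,robot.grip_depth)
for n in("scene","top"):
    f=grab_frame(n);c=f.pop("color")
    cv2.imwrite(f"pics/{n}0.png",c[:,:,::-1])
    print(n,f)
    json.dump({k:(v.tolist() if hasattr(v,'tolist') else (list(v) if isinstance(v,tuple) else v)) for k,v in f.items()},open(n+".json","w"))
E
```

```text
{'clock': 0.0, 'qpos': array([1.34599335e+00, 8.74610572e-02, 1.75123597e-01, 1.65980715e+00,
       2.94044336e-05, 1.57078988e+00]), 'qvel': array([-0.00027529,  0.0008989 ,  0.00030821, -0.00035643,  0.00113105,
       -0.00018011]), 'tau': array([ 2.11772473e-03, -5.20382309e+01,  4.64808798e+01,  1.59733160e-02,
        1.73679173e-04,  6.67503983e-06]), 'position': array([0.1225421 , 0.53593277, 0.23057713]), 'ee_rot': array([-3.14024437e+00, -2.94130945e-05,  2.91679608e+00]), 'force': array([-0.11437344,  0.35128121, -0.70308603]), 'wrist_torque': array([-0.00494769, -0.02271524,  0.05935591]), 'finger_force': 0.0, 'width': 0.9993935568021974} 0.0187
scene {'fx': 424.88019784709866, 'fy': 424.88019784709866, 'cx': 254.14963585161507, 'cy': 189.0694178591949, 'k1': -0.030332024720814834, 'rvec': array([ 2.4300391 , -0.53504574,  0.18330971]), 'tvec': array([-0.27627214,  0.38239928,  0.8732629 ])}
top {'fx': 370.18156471608444, 'fy': 370.18156471608444, 'cx': 248.20175780530698, 'cy': 192.364964621912, 'k1': -0.04536933380777991, 'rvec': array([ 1.95274926, -2.27251993,  0.23671088]), 'tvec': array([0.27164025, 0.40808531, 0.98505896])}
```

View pics/scene0.png

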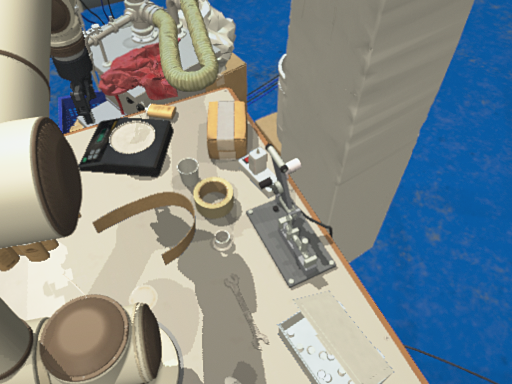

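View pics/top0.png

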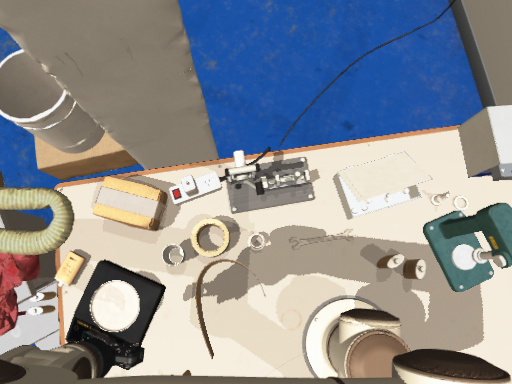

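The plate is at about (270,185) in the top view, with the mast at its left end. In the scene view the plate is near (290,245). I'll zoom in on both.

Run:
```python
import cv2
a=cv2.imread("pics/top0.png")[140:225,215:325];cv2.imwrite("pics/topc.png",cv2.resize(a,None,fx=7,fy=7,interpolation=cv2.INTER_CUBIC))
a=cv2.imread("pics/scene0.png")[135:290,235:345];cv2.imwrite("pics/scenec.png",cv2.resize(a,None,fx=3.8,fy=3.8,interpolation=cv2.INTER_CUBIC))
```

```text
(no output)
```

View pics/topc.png

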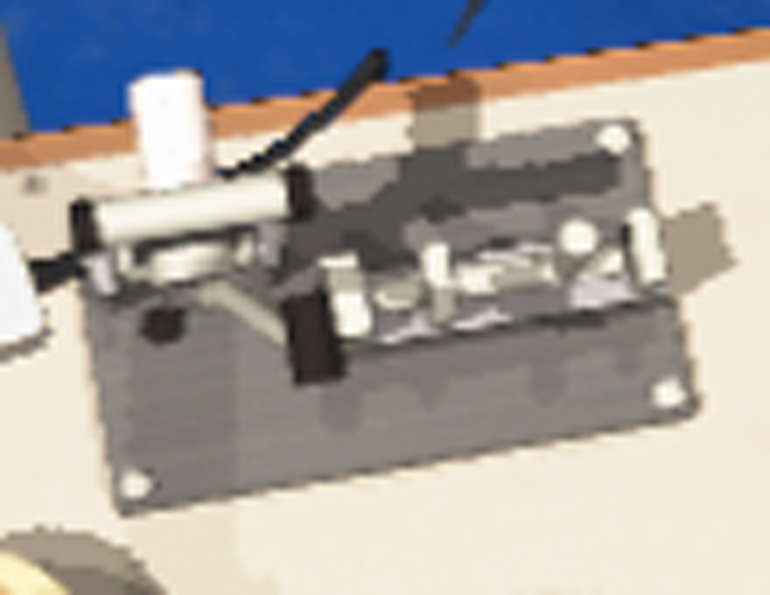

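View pics/scenec.png

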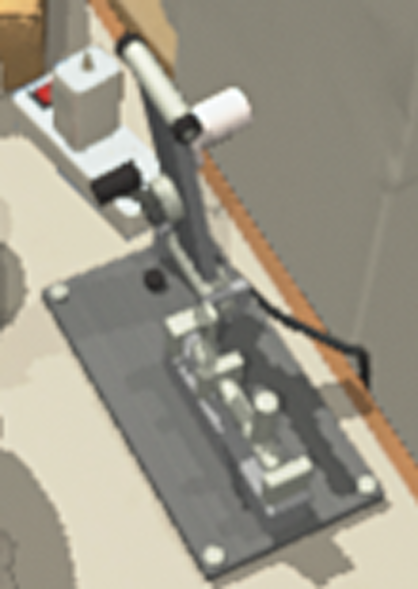

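The top crop shows plate corners at (120,515), (698,415) and (638,120), the knob top at (578,238), bar ends at (82,222) and (300,192), and the foot at (316,336). The scene crop shows matching corners at (45,292), (208,578) and (383,495), with the bar ends at (127,44) and (187,127), the foot at (117,182) and the knob at (265,401). I'll fit the plate pose to these.

```bash
cat > h.py <<'E'
import numpy as np,json,cv2
from scipy.optimize import least_squares
def proj(f,P):
    P=np.atleast_2d(P).astype(float)
    d=np.array([f["k1"],0,0,0,0]);K=np.array([[f["fx"],0,f["cx"]],[0,f["fy"],f["cy"]],[0,0,1]])
    return cv2.projectPoints(P,np.array(f["rvec"]),np.array(f["tvec"]),K,d)[0][:,0]
def mast(p,m): # mast frame (hinge origin) -> plate
    c,s=np.cos(m),np.sin(m); x,y,z=np.moveaxis(np.asarray(p,float),-1,0)
    return np.stack([c*x-s*z,y,.032+s*x+c*z],-1)
def model(m=.2,b=0,k=0):
    a=k-np.radians(20)   # angle from up toward +y
    foot=[-.048,.097*np.sin(a),.095+.097*np.cos(a)]
    return np.array([[-.1,.045,.012],[-.1,-.195,.012],[.03,-.195,.012],[-.04,-.158+b,.102],*mast([[0,.04,.205],[0,-.04,.205],foot],m)])
def world(p,q):
    x,y,w=q;c,s=np.cos(w),np.sin(w);p=np.asarray(p,float)
    return np.stack([x+c*p[...,0]-s*p[...,1],y+s*p[...,0]+c*p[...,1],p[...,2]],-1)
E
python3 - <<'E'
from h import *
T=json.load(open("top.json"));S=json.load(open("scene.json"))
t=np.array([[120,515],[698,415],[638,120],[578,238],[82,222],[300,192],[316,336]]);t=(t+.5)/7-.5+[215,140]
s=np.array([[45,292],[208,578],[383,495],[265,401],[127,44],[187,127],[117,182]]);s=(s+.5)/3.8-.5+[235,135]
r=lambda v:np.r_[(proj(T,world(model(v[3]),v[:3]))-t).ravel(),(proj(S,world(model(v[3]),v[:3]))-s).ravel()]
o=least_squares(r,[.6,0,0,.2],loss="soft_l1");print(o.x,o.cost);print(r(o.x).reshape(2,-1,2).round(1))
print(world(model(o.x[3]),o.x[:3]).round(3))
np.save("q.npy",o.x[:3])
def ray(f,uv,z): return least_squares(lambda p:proj(f,[p[0],p[1],z])[0]-uv,[.5,.1]).x
for n,uv,z in(("tape",(210,238),.048),("beaker",(173,254),.061),("ferr",(257,241),.03),("strip_l",(197,185),.06),("stripend",(222,180),.03)):print(n,ray(T,np.array(uv),z))
E
```

```text
[0.49901288 0.21956968 0.01609058 0.19366917] 16.310519696388578
[[[-0.6  0.1]
  [-0.1  0.5]
  [-0.5 -0.4]
  [ 4.7 -0.3]
  [-1.6  0.9]
  [ 1.9 -0.4]
  [-0.4  0.5]]

 [[-1.9 -1.4]
  [-1.  -0.2]
  [ 0.7 -0.3]
  [ 2.3  4.2]
  [ 0.1 -1. ]
  [ 1.3  1.6]
  [-0.2 -0.1]]]
[[0.398 0.263 0.012]
 [0.402 0.023 0.012]
 [0.532 0.025 0.012]
 [0.462 0.061 0.102]
 [0.459 0.259 0.233]
 [0.46  0.179 0.233]
 [0.417 0.185 0.205]]
tape [0.33444769 0.32798266]
beaker [0.30589233 0.42912714]
ferr [0.30881084 0.2033934 ]
strip_l [0.4822646 0.3434006]
stripend [0.49353536 0.27471683]
```

Run:
```python
from h import *
from workcell import robot,set_gripper,solver,sense
T=json.load(open("top.json"));S=json.load(open("scene.json"));q=np.load("q.npy")
t=(np.array([578,238])+.5)/7-.5+[215,140];s=(np.array([265,401])+.5)/3.8-.5+[235,135]
k=least_squares(lambda p:np.r_[proj(T,[*p,.102])[0]-t,proj(S,[*p,.102])[0]-s],[.46,.06])
print("knob",k.x,k.fun);kx,ky=k.x
set_gripper(0,30)
p=sense()["position"]; O=[np.pi,0,np.pi+q[2]]
robot.movel([p[0],p[1],.38])
robot.move_pose([kx,ky-.035,.38],O);print(sense()["qpos"])
robot.movel([kx,ky-.035,.15],max_speed=.2)
print(robot.movel([kx,ky-.035,.080],max_speed=.08,threshold=6),sense()["position"],sense()["force"])
e=world([-.04,-.158+.04-.0215+.012,.08],q); e[0]=kx
print(robot.movel(e,max_speed=.03,threshold=10),e)
st=sense();print(st["position"],st["force"],st["clock"])
```

```text
knob [0.46242439 0.07298699] [ 0.18772832  0.05613794  0.00403766 -0.19420736]
[ 8.30807411e-02 -6.59703339e-03  3.80241086e-01  1.95774019e+00
  1.26115497e-04  6.62897102e-02]
False [0.46273238 0.03802054 0.08051853] [-0.76063053 -0.09994687 -0.96238128]
True [0.46242439 0.09144259 0.08      ]
[0.46221546 0.08183254 0.07983629] [ 0.52450893 -5.47933166  3.98546991] 7.8333
```

Run:
```python
from h import *
from workcell import robot,set_gripper,sense,grab_frame
q=np.load("q.npy");P=sense()["position"]
print(robot.movel([P[0],P[1]+.012,.08],max_speed=.03,threshold=15));s=sense();print("bolt",s["position"],s["force"])
p=s["position"]
robot.movel([p[0],p[1]-.012,.08],max_speed=.05)
robot.movel([p[0],p[1]-.02,.30],max_speed=.2)
f=world(model(.2),q)[6];print("foot",f)
a=[f[0]-.003,f[1]-.045]
robot.movel([*a,.30],max_speed=.2)
robot.movel([*a,.198],max_speed=.15)
print(robot.movel([a[0],f[1]+.027,.200],max_speed=.08,threshold=15))
s=sense();print(s["position"],s["force"],s["clock"])
robot.wait(.5)
for n in("scene","top"):
    c=grab_frame(n)["color"];cv2.imwrite(f"pics/{n}1.png",c[:,:,::-1])
a=cv2.imread("pics/top1.png")[140:225,215:325];b=cv2.imread("pics/scene1.png")[135:290,235:345]
cv2.imwrite("pics/j1.png",np.hstack([cv2.resize(a,(440,340),interpolation=2),cv2.resize(b,(355,500),interpolation=2)[:340]])[:,:795])
```

```text
True
bolt [0.46216464 0.08182423 0.07988912] [-0.33180857 -7.24418721  4.19786251]
foot [0.41553203 0.18504606 0.20490345]
False
[0.41253741 0.21181519 0.20000588] [-0.15403277  0.01046164 -0.58508752] 12.2167
```

View pics/j1.png

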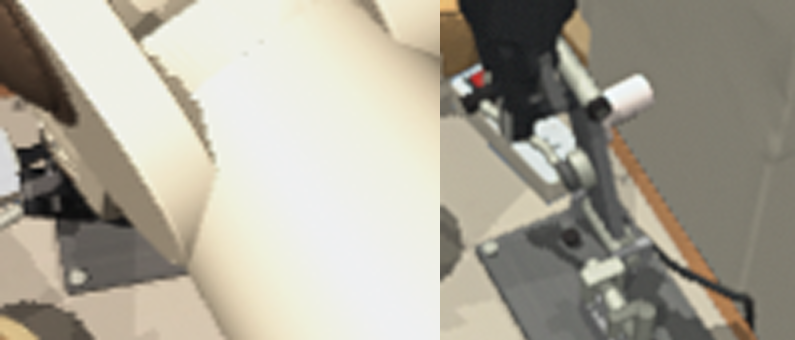

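The gripper hides the foot, and the leg seems to point left from the pivot at about (578,170). I'll back off and look again.

Run:
```python
from h import *
from workcell import robot,set_gripper,sense,grab_frame
p=sense()["position"]
robot.movel([p[0],p[1]-.02,.20],max_speed=.1)
robot.movel([.38,p[1]-.05,.34],max_speed=.2)
robot.move_pose([.33,.06,.34],[np.pi,0,np.pi/2+.016]);print(sense()["qpos"],sense()["clock"])
for n in("scene","top"):
    c=grab_frame(n)["color"];cv2.imwrite(f"pics/{n}2.png",c[:,:,::-1])
a=cv2.imread("pics/top2.png")[140:225,215:325];b=cv2.imread("pics/scene2.png")[135:290,235:345]
cv2.imwrite("pics/j2.png",np.hstack([cv2.resize(a,(440,340),interpolation=2),cv2.resize(b,(355,500),interpolation=2)[:340]])[:,:795])
```

```text
[ 1.80212794e-01 -3.36930460e-01  1.42630577e-02  1.92271869e+00
  2.70666999e-05  1.73330602e+00] 15.2667
```

View pics/j2.png

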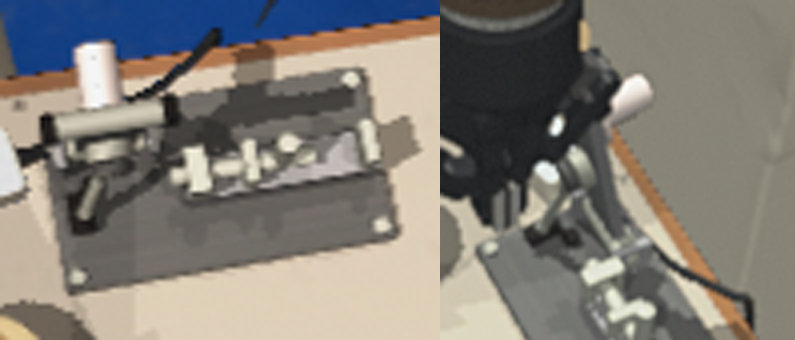

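The kickstand now hangs down, with its foot at about (85,225) in the top crop. The bolt rod passes through the keeper and the knob sits at (290,143). Next I'll check both against the model and then grip the bar.

Run:
```python
from h import *
from workcell import robot,set_gripper,sense,grab_frame
q=np.load("q.npy");T=json.load(open("top.json"))
print(proj(T,world(model(.2,.04,3.23),q))[[3,6]],"seen 287.3,175.6 / 236,196")
b=world(model(.2)[4:6],q).mean(0);print("bar",b)
O=[np.pi,0,np.pi/2+q[2]]
set_gripper(.7,35)
robot.move_pose([b[0],b[1],.34],O)
z=b[2]-robot.grip_depth
print(robot.movel([b[0],b[1],z],max_speed=.12,threshold=8))
set_gripper(0.0,35)
robot.wait(.3)
s=sense();print(s["position"],s["force"],s["width"],s["finger_force"],s["clock"],b[0])
```

```text
[[287.01923979 175.71220972]
 [235.01119746 193.26884128]] seen 287.3,175.6 / 236,196
bar [0.45829094 0.21891438 0.23291365]
False
[0.46029715 0.21904842 0.21485471] [ 8.72584605 -0.19575832 -0.92557911] 0.18572859082194595 34.82160162879154 18.7583 0.4582909383575755
```

Run:
```python
from h import *
from workcell import robot,set_gripper,sense,grab_frame
s=sense();p=s["position"];q=np.load("q.npy")
X0=p[0]+.205*np.sin(.2);z0=p[2]-.205*np.cos(.2);y0=p[1];print("hinge",X0)
for a in(.1,0.):
    robot.movel([X0-.205*np.sin(a),y0+np.sin(.016)*(.0407-.205*np.sin(a)),z0+.205*np.cos(a)],max_speed=.04)
robot.wait(.6)
s=sense();print(s["position"],s["force"],s["width"],s["finger_force"],np.abs(s["qvel"]).max(),s["clock"])
for n in("scene","top"):
    c=grab_frame(n)["color"];cv2.imwrite(f"pics/{n}3.png",c[:,:,::-1])
S=json.load(open("scene.json"));print(proj(S,world(model(0,.04,3.23),q)).round(1))
a=cv2.imread("pics/top3.png")[140:290,150:325];b=cv2.imread("pics/scene3.png")[135:290,165:345]
cv2.imwrite("pics/j3.png",np.hstack([cv2.resize(a,(350,300),interpolation=2),cv2.resize(b,(450,388),interpolation=2)[:300]]) if 0 else cv2.resize(b,(684,589),interpolation=2))
```

```text
hinge 0.5010243618902916
[0.50085972 0.21980516 0.21869388] [-0.50462618  5.0395956  -6.90490087] 0.17506505485046725 34.149962067604065 0.0015808371015734943 20.7333
[[244.5 210. ]
 [288.4 286.6]
 [336.1 264.6]
 [297.8 230.6]
 [283.8 138.5]
 [301.3 162.4]
 [265.9 203.8]]
```

View pics/j3.png

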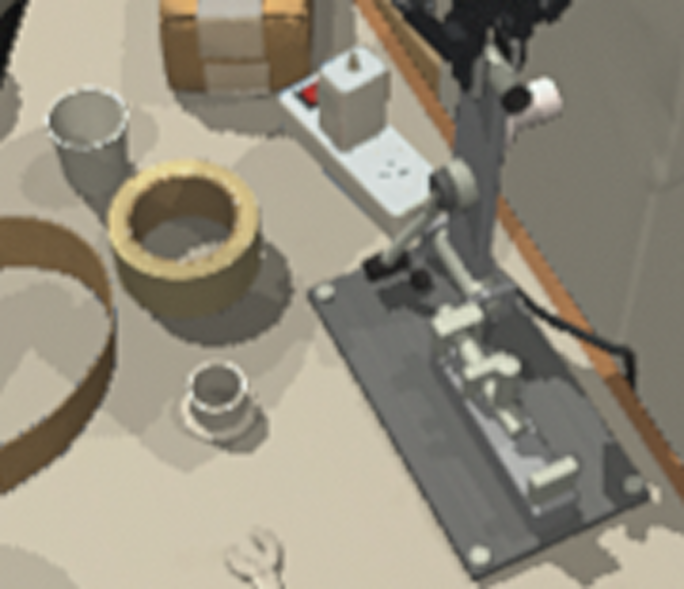

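The view shows the right bar end at (301,160.5) against a predicted (301,162), so the mast is upright. The foot is down at (264,205), the bolt is home, and the tape, ferrule and beaker are still standing where they were.

```bash
python3 -c "
from workcell import workorder;print(workorder.finish_job())"
```

```text
the job is handed in; nothing more can be done
None
```

I handed the job in at about 21 s of the 58 s allowed: the bolt is home at its stop, the kickstand is down at its lower stop, and the gripper is holding the mast upright and at rest by the top bar, with the loose items undisturbed.

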